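# Refit a radio's push-and-turn volume knob and hold it pressed in

## Task

The volume knob of the desk radio has come off and lies in the aluminium pencil tray. Pick it up, turn it so that the flat in its bore matches the flat of the bare D-shaft on top of the radio, push it fully home, then press it on down so that the radio's push switch is held in, and finish like that: keep hold of the knob and keep it pressed in, do not let go. Leave the tray and the other things on the desk where they are.

Things in the scene. Friction and masses are not known exactly. Their poses are not given: they have to be found in the camera images.
- knob: Black volume knob, 42 mm diameter, 26 mm high, 130 g, standing in the tray bore down; grip it anywhere round its side. Origin: centre of its underside, z up. D-bore from below, 14 mm deep, closed above, 13 mm across, its flat 2.9 mm from the axis on the +x side (0.5 mm play; fits within 0.1 rad). The orange pointer line on its top runs from the centre to the +x edge, over the flat.
- shaft_tip (a point): Tip centre of the bare brass D-shaft, upright in mid radio, 20 mm above its black top panel. z up; +x from axis to flat. 12 mm across, flat 2.4 mm from the axis, top 2 mm tapered. Turns stiffly (0.02 Nm); starts within 0.9 rad of the radio's +x. Knob fully home: bore end on the tip, knob origin 14 mm below this point, 6 mm above the panel. Goes down with the knob when pressed.
- shaft_push (a joint): How far the shaft is pressed in against its switch spring, in m: 0 at rest, 0.003 at the bottom stop. Springs back when let go. Starts to move at 4 N, takes 6 N at 2 mm and 7 N at the bottom; the switch is in from 2 mm on.
- radio: Desk radio, fixed: walnut case 120 mm deep (x), 240 mm wide (y), top panel 114 mm above the desk, flat grey keys (2.5 mm high) either side of the shaft, folded antenna along the rear top edge. Origin: centre of the underside; +x is its front with grilles and display. It stands on one side of the desk and the tray on the other.
- tray: Aluminium pencil tray, 105 mm (x) by 235 mm (y), floor 2.5 mm thick, walls 2.5 mm thick and 12 mm high over the desk; loose, 0.35 kg. Origin: centre of the underside. It holds the knob, which stands on the tray's floor.
- caddy: Gray plastic desk caddy, 100 x 160 mm, walls 85 mm high, pens in it up to 150 mm high; loose, leave alone. Origin: centre of the underside.
- paperweight: Clear glass paperweight, a low dome 74 mm in diameter and 40 mm high; loose, leave alone. Origin: centre of the underside.
- stamp: Blue hand stamp, 32 x 64 mm foot, 64 mm high with a turned handle; loose, leave alone. Origin: centre of the underside.
- pencil_red: Red pencil, 173 mm long along its x, 7 mm thick, lying on the desk; loose, leave alone. Origin: middle of its length, on the underside.
- pencil_green: Green pencil, same size and origin; loose, leave alone.
- stapler: Red and black desk stapler, 140 mm long (x), 36 mm wide, 60 mm high; loose, leave alone. Origin: centre of the underside.
- eraser: White eraser in a card sleeve, 24 x 55 x 13 mm; loose, leave alone. Origin: centre of the underside.
Things that resemble listed ones, but are neither listed nor needed, are in the scene too. Several things have the shape of the knob; the one meant has the colours described above.

How it is judged:
By the outcome, as a careful person would: the job done as asked, in the order asked, and still so for the second after the job is handed in, while the arm keeps its last pose, push and grip.
It also fails if it takes over 38 s, if anything falls off the work surface, if the arm or the gripper's body presses on something with over 40 N, if the wrist force passes 120 N, or if a joint passes its speed limit or range.

## Robot

A 6-joint arm with a two-finger parallel gripper is mounted at the origin on the work surface. World frame = base frame: x ahead of the robot, y to its left, z up, the work surface at z = 0. Lengths are in m, angles in rad, forces in N, time in s.
With the tool pointing down it reaches from about 0.35 to 0.775 m from the base axis. Payload 5.5 kg.
Tool frame: the origin (TCP) lies at the very end of the fingers, on their centre line; the grasp point (between the pads) lies behind it (env.hold_point_z is the z of the grasp point in the tool frame, in m); z points along the fingers, y is the line along which they close (so a half turn about z gives the same grasp; the last joint's range is limited). The gripper opens to 85 mm and grips with 20 to 120 N. Pads are 22 mm wide; open, the fingers measure 114 mm over their backs; the gripper's body (76 mm by 85 mm) begins 54 mm behind the grasp point. The pads swing forward as they close: fully open they stand 13 mm farther back than shut.
Start: joints at [-1.28, 0.313, 0.046, 1.304, 0, 1.431], TCP at [0.24, -0.523, 0.231] pointing down, gripper open.
Joint ranges: [-2.76, 2.76], [-0.86, 1.69], [-1.03, 1.26], [-2.2, 2.34], [-1.47, 1.5], [-3.14, 3.14]. Speed limits (rad/s): [2.57, 2.57, 3.14, 3.14, 3.14, 3.14].

## Interface

Orientations are given as a unit quaternion [w, x, y, z].
In Python, from workcell import env gives the robot as it stands.
- The arm moves only by the tool arm_command, never from a script. Its argument "rows" is a list of rows, each an object with "delta_pos": the shift along the tool's x, y, z scaled (see below), a list of three; "rot": the turn, a rotation vector about the tool's x, y, z scaled (see below), a list of three; "fingers": the closure, from 0 (fully open) to 1 (shut). A call has 1 to 20 rows; each row shifts and turns the commanded pose from where the row before left it, along the tool's axes as they then stand; what a row does not reach is not made up. The controller multiplies each number of a shift by 0.02 m and each number of a turn by 360 degrees. A row lasts 1/10 s, in which the tool goes at most 50 mm and 8.59 degrees, less where a joint would pass 70% of its speed; a pose out of reach is approached as far as the arm can. A call with a number of a shift or a turn outside -1 to 1 is refused whole. A call with a gripper value outside its range is refused whole. The fingers move at their own pace and stop on an object; "squeeze" is the grip in N (left out, the last holds). Time passes only in rows, so rows that do not move let the fingers close. It gives the time, the measured TCP pose, the force and the opening at its end, in the units of the state.
- env.get_state(): the state, without advancing time (a new reading comes with each control period).
- env.read_camera(name): name is "side" or "top" or "wrist"; returns (picture, depth): 400x640x3 uint8, blue, green, red; 400x640 float32, m along the optical axis (not along the pixel's ray), 0 where there is no reading.
- env.get_calibration(name): a dict with "mtx" (3x3 intrinsics, pixels), "R" (3x3) and "t" (3): a world point X has camera coordinates R X + t. Camera axes: x right, y down, z forward; pixel columns grow to the right and rows downward; lengths in m; the calibration is good to about 2 mm. A picture is of the moment at which its call begins: read the wrist's pose just before it. get_calibration takes no time and is no camera call; for the wrist camera it gives the pose at the moment of the call.
- env.hand_in(): hands the job in, once; it reports no verdict.
The state is a dict: "clock": time; "joint_pos": joint angles; "qvel": joint speeds; "tau": joint torques, N m; "tcp_pos": TCP position; "orientation": TCP orientation; "wrist_force": force on the tool from outside, world axes, zero at the start; "ft_torque": the same for the moment, N m; "finger_gap": finger opening in m.
Only numpy, scipy, OpenCV 4.12 (cv2) and the standard library are available. Lean on these libraries where they do the work, as an engineer would, in place of code of your own. Each camera call takes 0.05 s, during which the arm holds its last target. There are 200 camera calls.

## Working session

There is one attempt and no reset: what is moved stays moved. The work goes in short steps, Python scripts to look and compute and a tool call to move; the robot and the scene stay as the last step left them, time stands still between calls to the robot, and variables do not carry over. Pictures are saved under pics/ and viewed, on a budget of 10 in all, crops included, one or two more only if the job needs it, and the job is handed in when it is done.

Besides the shell and the picture viewer there is one more tool, called after "Request:" as name(argument=value, ...), one argument or row to a line, values as JSON. arm_command: Moves the arm, as the interface text tells. Shifts and turns lie within -1 to 1; 1 stands for 0.02 m of shift or 360 degrees of turn. Its arguments: {"type":"object","properties":{"rows":{"type":"array","items":{"type":"object","properties":{"delta_pos":{"type":"array","items":{"type":"number","minimum":-1,"maximum":1}},"rot":{"type":"array","items":{"type":"number","minimum":-1,"maximum":1}},"fingers":{"type":"number"}}}},"squeeze":{"type":"number"}},"required":["rows"]}

```bash
ls; mkdir -p pics
cat > h.py <<'E'
import numpy as np, cv2
from workcell import env
from scipy.spatial.transform import Rotation as R
def cast(K,px,z):
    # pixel -> world point on plane z
    M=np.array(K["mtx"]);Rm=np.array(K["R"]);t=np.array(K["t"]).ravel()
    d=Rm.T@np.linalg.inv(M)@np.array([px[0],px[1],1.]);c=-Rm.T@t
    return c+d*(z-c[2])/d[2]
def proj(K,X):
    M=np.array(K["mtx"]);p=M@(np.array(K["R"])@np.array(X)+np.array(K["t"]).ravel());return p[:2]/p[2]
def depth_pt(K,px,d):
    M=np.array(K["mtx"]);p=np.linalg.inv(M)@np.array([px[0],px[1],1.])*d
    return np.array(K["R"]).T@(p-np.array(K["t"]).ravel())
def rot():
    w,x,y,z=env.get_state()["orientation"];return R.from_quat([x,y,z,w])
E
python3 - <<'E'
from h import *
print(env.get_state(),env.hold_point_z)
for n in("top","side"):
    p,d=env.read_camera(n);cv2.imwrite(f"pics/{n}0.png",p);np.save(f"{n}0d.npy",d)
    K=env.get_calibration(n);print(n,K)
E
```

```text
pics
{'clock': 0.0, 'joint_pos': array([-1.27960241e+00,  3.13968939e-01,  4.49508246e-02,  1.30363119e+00,
       -1.45305792e-05,  1.43120720e+00]), 'qvel': array([-1.87382839e-03,  6.92224307e-05,  1.97866808e-05,  2.94264619e-04,
        5.08068862e-04, -1.57105373e-03]), 'tau': array([ 1.08212564e-03, -4.80630469e+01,  2.98530793e+01,  1.93199777e-02,
       -7.11550251e-05,  1.28962287e-05]), 'tcp_pos': array([ 0.23994657, -0.52194933,  0.23041529]), 'orientation': array([-9.23279428e-04,  9.76892368e-01,  2.13729834e-01, -7.74073557e-05]), 'wrist_force': array([ 0.0434745 ,  0.91887837, -0.32457603]), 'ft_torque': array([-0.03449902,  0.0701619 , -0.02881162]), 'finger_gap': 0.08520066684692487} -0.0187
top {'mtx': array([[452.82307464,   0.        , 322.70183437],
       [  0.        , 452.82307464, 205.0114403 ],
       [  0.        ,   0.        ,   1.        ]]), 'R': array([[ 0.0189686 , -0.99976161,  0.01081299],
       [-0.98518376, -0.02053357, -0.17026839],
       [ 0.17044983, -0.00742303, -0.9853384 ]]), 't': array([-0.01710336,  0.60569752,  1.36614326])}
side {'mtx': array([[428.88844997,   0.        , 318.5331384 ],
       [  0.        , 428.88844997, 199.52821304],
       [  0.        ,   0.        ,   1.        ]]), 'R': array([[-0.97136667, -0.23753047, -0.0051065 ],
       [-0.1622838 ,  0.67904138, -0.71593769],
       [ 0.17352454, -0.6946093 , -0.69814551]]), 't': array([0.60989093, 0.16236337, 1.4088855 ])}
```

View pics/top0.png

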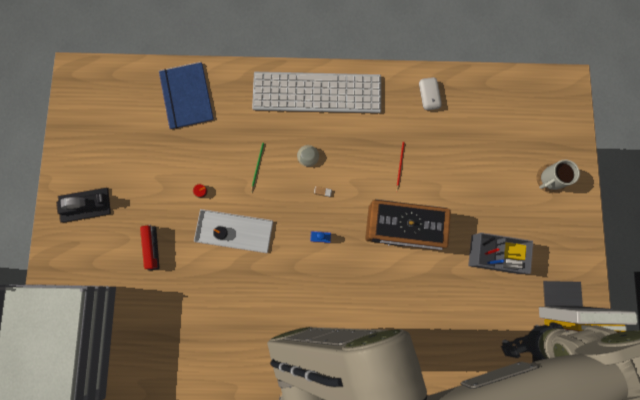

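View pics/side0.png

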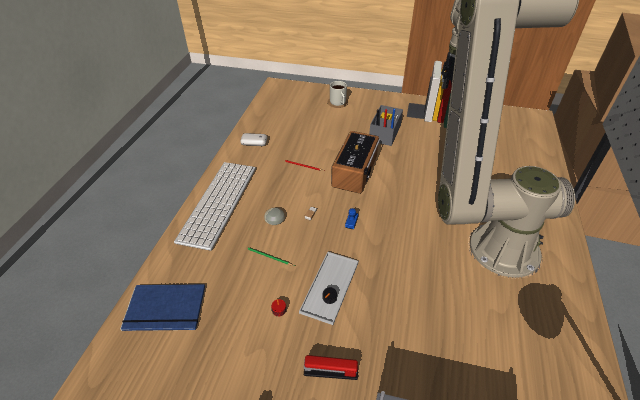

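The top view shows the black knob at about (220,233) in the grey tray, the radio centred at about (409,224) with the shaft near (410,222), and the caddy at (502,254). A red knob lookalike sits at (200,190). The side view agrees.

Run:
```python
from h import *
K=env.get_calibration("top");p=cv2.imread("pics/top0.png");d=np.load("top0d.npy")
hsv=cv2.cvtColor(p,cv2.COLOR_BGR2HSV)
sub=hsv[220:246,206:236];m=(sub[...,2]<70).astype(np.uint8)
ys,xs=np.nonzero(m);c=(xs.min()+xs.max())/2+206,(ys.min()+ys.max())/2+220
print("knob px",c,xs.min(),xs.max(),ys.min(),ys.max(),cast(K,c,.0285),depth_pt(K,c,d[int(c[1]),int(c[0])]))
# radio
r=p[205:240,370:450];dd=d[205:240,370:450]
P=np.array([[depth_pt(K,(u,v),d[v,u]) for u in range(360,460)] for v in range(195,255)]).reshape(-1,3)
top=P[(P[:,2]>.105)&(P[:,2]<.122)]
q=cv2.minAreaRect(top[:,:2].astype(np.float32)*1000);print("radio",q,len(top))
tip=P[(P[:,2]>.124)];print(tip[:10],np.median(tip,0))
print("caddy", [depth_pt(K,(u,v),d[v,u]) for u,v in((472,240),(530,245),(500,235))])
a=cv2.resize(p[190:260,360:460],None,fx=6,fy=6,interpolation=2)
b=cv2.resize(p[205:260,190:280],None,fx=6,fy=6,interpolation=2)
cv2.imwrite("pics/c.png",np.vstack([a,cv2.copyMakeBorder(b,0,0,0,60,0)])[:,:])
```

```text
knob px (np.float64(220.5), np.float64(233.0)) 8 21 7 19 [0.51403206 0.31427809 0.0285    ] [0.51424023 0.3147071  0.02652596]
radio ((542.6802978515625, -264.4656066894531), (238.99581909179688, 128.85195922851562), 84.7838134765625) 3178
[[ 0.36418891  0.00547877  1.44942949]
 [ 0.36418891  0.00547877  1.44942949]
 [ 0.36418891  0.00547877  1.44942949]
 [ 0.36418891  0.00547877  1.44942949]
 [ 0.36418891  0.00547877  1.44942949]
 [ 0.36418891  0.00547877  1.44942949]
 [ 0.36418891  0.00547877  1.44942949]
 [ 0.36418891  0.00547877  1.44942949]
 [ 0.36418891  0.00547877  1.44942949]
 [ 0.54989974 -0.26229937  0.13076933]] [0.36418891 0.00547877 1.44942949]
caddy [array([ 0.50974144, -0.48456742,  0.00965056]), array([ 0.49053063, -0.63480828,  0.08439815]), array([ 0.52951382, -0.58198941, -0.00721647])]
```

Run:
```python
from h import *
K=env.get_calibration("wrist");s=env.get_state();Rt=rot().as_matrix()
c=-np.array(K["R"]).T@np.array(K["t"]).ravel()
print(K["mtx"],"cam in tool",Rt.T@(c-s["tcp_pos"]),"axes",(Rt.T@np.array(K["R"]).T).round(3))
print("yaw",rot().as_matrix().round(3))
T=lambda X:(Rt.T@(np.array(X)-s["tcp_pos"])/.02).round(2)
print("to shaft z.25",T([.545,-.263,.26]),"knob",T([.514,.314,.2]))
```

```text
[[290.36547309   0.         318.12540677]
 [  0.         290.36547309 196.101234  ]
 [  0.           0.           1.        ]] cam in tool [ 0.08335881 -0.00057506 -0.14230025] axes [[ 0.    -0.947 -0.322]
 [ 1.     0.     0.001]
 [-0.001 -0.322  0.947]]
yaw [[ 0.909  0.418 -0.   ]
 [ 0.418 -0.909  0.002]
 [ 0.    -0.002 -1.   ]]
to shaft z.25 [19.27 -5.4  -1.46] knob [ 29.9  -32.26   1.58]
```

View pics/c.png

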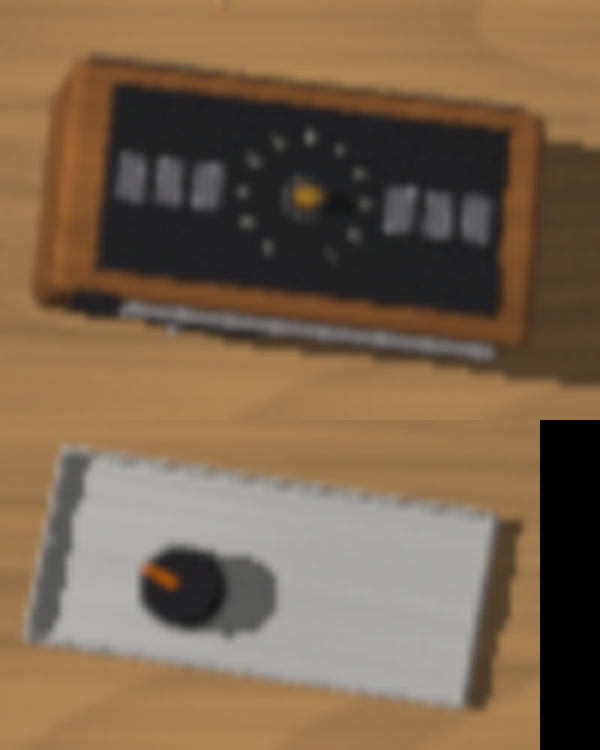

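The crops show the antenna on the robot's side, so the radio's front faces away (+x world). The knob's pointer runs from (178,583) to (143,567), about 65° in world. Next I'll take a close look at the shaft.

Request:
arm_command(
  rows=[
    {"delta_pos": [0.99,-0.317,0],"rot": [0,0,0],"fingers": 0},
    {"delta_pos": [0.99,-0.317,0],"rot": [0,0,0],"fingers": 0},
    {"delta_pos": [0.99,-0.317,0],"rot": [0,0,0],"fingers": 0},
    {"delta_pos": [0.99,-0.317,0],"rot": [0,0,0],"fingers": 0},
    {"delta_pos": [0.99,-0.317,0],"rot": [0,0,0],"fingers": 0},
    {"delta_pos": [0.99,-0.317,0],"rot": [0,0,0],"fingers": 0},
    {"delta_pos": [0.99,-0.317,0],"rot": [0,0,0],"fingers": 0},
    {"delta_pos": [0.99,-0.317,0],"rot": [0,0,0],"fingers": 0},
    {"delta_pos": [0.99,-0.317,0],"rot": [0,0,0],"fingers": 0},
    {"delta_pos": [0.99,-0.317,0],"rot": [0,0,0],"fingers": 0},
    {"delta_pos": [0.99,-0.317,0],"rot": [0,0,0],"fingers": 0},
    {"delta_pos": [0.99,-0.317,0.3],"rot": [0,0,0],"fingers": 0},
    {"delta_pos": [0.99,-0.317,0.5],"rot": [0,0,0],"fingers": 0},
    {"delta_pos": [0.99,-0.317,0.6],"rot": [0,0,0],"fingers": 0},
    {"delta_pos": [0.99,-0.317,0.6],"rot": [0,0,0],"fingers": 0},
    {"delta_pos": [0.99,-0.317,0.6],"rot": [0,0,0],"fingers": 0},
    {"delta_pos": [0.96,-0.317,0.4],"rot": [0,0,0],"fingers": 0},
    {"delta_pos": [0,0,0],"rot": [0,0,0],"fingers": 0},
    {"delta_pos": [0,0,0],"rot": [0,0,0],"fingers": 0},
  ],
)

```text
clock: 2.0
tcp_pos: [0.5001, -0.2839, 0.1708]
orientation: [-0.0, 0.977, 0.214, -0.001]
wrist_force: [-0.1, -0.5, -0.1]
finger_gap: 0.0856
```

Run:
```python
from h import *
s=env.get_state();K=env.get_calibration("wrist");p,d=env.read_camera("wrist")
cv2.imwrite("pics/w1.png",p);np.savez("w1.npz",d=d,**K)
u=proj(K,[.545,-.263,.134]);print(s["tcp_pos"],s["clock"],u)
u=np.clip(u.astype(int),50,[590,350]);x0,y0=u-[50,50]
c=p[y0:y0+100,x0:x0+100];print(x0,y0)
a=cv2.resize(p,(500,312));b=cv2.resize(c,(500,500),interpolation=2)
hsv=cv2.cvtColor(p,cv2.COLOR_BGR2HSV);P=[]
cv2.imwrite("pics/w1c.png",cv2.resize(c,(600,600),interpolation=cv2.INTER_CUBIC))
dd=d[y0:y0+100,x0:x0+100]
Q=np.array([[*depth_pt(K,(x0+i,y0+j),dd[j,i]),x0+i,y0+j] for j in range(100) for i in range(100) if dd[j,i]>0])
t=Q[(Q[:,2]>.128)&(Q[:,2]<.14)];print(len(t),t.mean(0),t.min(0),t.max(0))
```

```text
[ 0.50014558 -0.28387415  0.17082915] 2.0 [318.51912049 155.05493547]
268 105
222 [ 5.47218429e-01 -2.66736280e-01  1.33280155e-01  3.25450450e+02
  1.54108108e+02] [ 5.42079595e-01 -2.73306165e-01  1.28187407e-01  3.18000000e+02
  1.44000000e+02] [ 5.52469976e-01 -2.61789153e-01  1.35325254e-01  3.35000000e+02
  1.62000000e+02]
```

View pics/w1c.png

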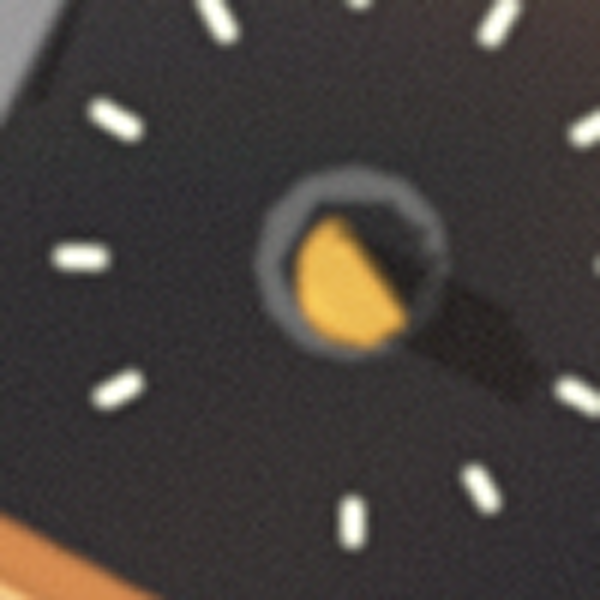

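The brass D is at crop (350,285), with its flat running from (340,220) to (408,325) and facing the upper right.

Run:
```python
from h import *
K=np.load("w1.npz");p=cv2.imread("pics/w1.png");x0,y0=268,105
S=6
c=cv2.resize(p[y0:y0+100,x0:x0+100],None,fx=S,fy=S,interpolation=cv2.INTER_CUBIC)
h=cv2.cvtColor(c,cv2.COLOR_BGR2HSV);m=cv2.inRange(h,(12,110,110),(35,255,255));m[400:]=0
cs,_=cv2.findContours(m,0,1);k=max(cs,key=cv2.contourArea)[:,0]
W=np.array([cast(K,((u+.5)/S-.5+x0,(v+.5)/S-.5+y0),.134)[:2] for u,v in k])*1000
print("area mm2",cv2.contourArea(W.astype(np.float32)))  # expect ~ 80 
# chord: iterative line fit to hull's longest approx edge
a=cv2.approxPolyDP(W.astype(np.float32),.6,True)[:,0]
e=[(np.linalg.norm(a[i]-a[i-1]),i) for i in range(len(a))];L,i=max(e);A,B=a[i-1],a[i]
n=np.array([-(B-A)[1],(B-A)[0]])/L
if n@(W.mean(0)-A)>0:n=-n
t=(W-A)@((B-A)/L);sel=(abs((W-A)@n)<.6)&(t>.15*L)&(t<.85*L)
vx,vy,*_=cv2.fitLine(W[sel].astype(np.float32),cv2.DIST_L2,0,.01,.01).ravel()
n2=np.array([-vy,vx]);n2*=np.sign(n2@n)
d0=(W[sel]@n2).mean();arc=W[(W@n2)<d0-1.2]
M=np.c_[2*arc,np.ones(len(arc))];s=np.linalg.lstsq(M,(arc**2).sum(1),rcond=None)[0]
cen=s[:2];r=np.sqrt(s[2]+cen@cen)
print("chord",L,"angle flat",np.arctan2(n2[1],n2[0]),"cen",cen,"r",r,"flat dist",d0-cen@n2)
```

```text
area mm2 101.13030597288162
chord 11.6195 angle flat -0.5109988 cen [ 549.62446981 -267.14458563] r 7.003580119407753 flat dist 1.8327454711522932
```

Flat angle is about -0.51 rad, and the centre is about (0.549,-0.267). Next is the knob.

Request:
arm_command(
  rows=[
    {"delta_pos": [0.58,-0.974,0],"fingers": 0,"rot": [0,0,0]},
    {"delta_pos": [0.58,-0.974,0],"fingers": 0,"rot": [0,0,0]},
    {"delta_pos": [0.58,-0.974,0],"fingers": 0,"rot": [0,0,0]},
    {"delta_pos": [0.58,-0.974,0],"fingers": 0,"rot": [0,0,0]},
    {"delta_pos": [0.58,-0.974,0],"fingers": 0,"rot": [0,0,0]},
    {"delta_pos": [0.58,-0.974,0],"fingers": 0,"rot": [0,0,0]},
    {"delta_pos": [0.58,-0.974,0],"fingers": 0,"rot": [0,0,0]},
    {"delta_pos": [0.58,-0.974,0],"fingers": 0,"rot": [0,0,0]},
    {"delta_pos": [0.58,-0.974,0],"fingers": 0,"rot": [0,0,0]},
    {"delta_pos": [0.58,-0.974,0],"fingers": 0,"rot": [0,0,0]},
    {"delta_pos": [0.58,-0.974,0],"fingers": 0,"rot": [0,0,0]},
    {"delta_pos": [0.58,-0.974,0],"fingers": 0,"rot": [0,0,0]},
    {"delta_pos": [0.58,-0.974,0],"fingers": 0,"rot": [0,0,0]},
    {"delta_pos": [0.58,-0.974,0],"fingers": 0,"rot": [0,0,0]},
    {"delta_pos": [0.58,-0.974,0],"fingers": 0,"rot": [0,0,0]},
    {"delta_pos": [0.58,-0.974,0],"fingers": 0,"rot": [0,0,0]},
    {"delta_pos": [0.58,-0.974,0],"fingers": 0,"rot": [0,0,0]},
    {"delta_pos": [0.58,-0.974,0],"fingers": 0,"rot": [0,0,0]},
    {"delta_pos": [0.58,-0.974,0],"fingers": 0,"rot": [0,0,0]},
    {"delta_pos": [0.58,-0.974,0],"fingers": 0,"rot": [0,0,0]},
  ],
)

```text
clock: 4.05
tcp_pos: [0.549, 0.1664, 0.172]
orientation: [0.0, 0.977, 0.213, 0.001]
wrist_force: [0.0, -0.2, -0.4]
finger_gap: 0.0856
```

Request:
arm_command(
  rows=[
    {"delta_pos": [0.58,-0.974,0],"fingers": 0,"rot": [0,0,0]},
    {"delta_pos": [0.58,-0.974,0],"fingers": 0,"rot": [0,0,0]},
    {"delta_pos": [0.58,-0.974,0],"fingers": 0,"rot": [0,0,0]},
    {"delta_pos": [0.58,-0.974,0],"fingers": 0,"rot": [0,0,0]},
    {"delta_pos": [0.58,-0.974,0],"fingers": 0,"rot": [0,0,0]},
    {"delta_pos": [0.58,-0.974,0],"fingers": 0,"rot": [0,0,0]},
    {"delta_pos": [0,0,0.3],"fingers": 0,"rot": [0,0,-0.0231]},
    {"delta_pos": [0,0,0.3],"fingers": 0,"rot": [0,0,-0.0231]},
    {"delta_pos": [0,0,0.3],"fingers": 0,"rot": [0,0,-0.0231]},
    {"delta_pos": [0,0,0.3],"fingers": 0,"rot": [0,0,-0.0231]},
    {"delta_pos": [0,0,0.3],"fingers": 0,"rot": [0,0,-0.0231]},
    {"delta_pos": [0,0,0.3],"fingers": 0,"rot": [0,0,-0.0231]},
    {"delta_pos": [0,0,0.3],"fingers": 0,"rot": [0,0,-0.0231]},
    {"delta_pos": [0,0,0.3],"fingers": 0,"rot": [0,0,-0.0231]},
    {"delta_pos": [0,0,0.3],"fingers": 0,"rot": [0,0,-0.0231]},
    {"delta_pos": [0,0,0.3],"fingers": 0,"rot": [0,0,-0.0231]},
    {"delta_pos": [0,0,0.3],"fingers": 0,"rot": [0,0,-0.0231]},
    {"delta_pos": [0,0,0.3],"fingers": 0,"rot": [0,0,-0.0231]},
    {"delta_pos": [0,0,0.3],"fingers": 0,"rot": [0,0,-0.0231]},
    {"delta_pos": [0,0,0.3],"fingers": 0,"rot": [0,0,-0.0231]},
  ],
)

```text
clock: 6.05
tcp_pos: [0.5638, 0.3007, 0.0877]
orientation: [0.0, 0.331, 0.944, 0.0]
wrist_force: [0.6, -0.3, 0.3]
finger_gap: 0.085
```

Request:
arm_command(
  rows=[
    {"delta_pos": [0,0,0.3],"fingers": 0,"rot": [0,0,-0.0231]},
    {"delta_pos": [0,0,0.3],"fingers": 0,"rot": [0,0,-0.0231]},
    {"delta_pos": [0,0,0.3],"fingers": 0,"rot": [0,0,-0.0231]},
    {"delta_pos": [0,0,0],"fingers": 0,"rot": [0,0,0]},
    {"delta_pos": [0,0,0],"fingers": 0,"rot": [0,0,0]},
  ],
)

```text
clock: 6.55
tcp_pos: [0.5635, 0.3011, 0.0697]
orientation: [0.0, 0.124, 0.992, -0.0]
wrist_force: [0.2, -0.6, 0.5]
finger_gap: 0.0852
```

Run:
```python
from h import *
s=env.get_state();K=env.get_calibration("wrist");p,d=env.read_camera("wrist")
cv2.imwrite("pics/w2.png",p);np.savez("w2.npz",d=d,**K)
u=proj(K,[.514,.314,.0285]);X=rot().as_matrix()[:,0];print(s["tcp_pos"],s["joint_pos"].round(2),"yaw",np.arctan2(X[1],X[0]),u)
cv2.imwrite("pics/w2c.png",cv2.resize(p[40:300,190:450],(600,600)))
```

```text
[0.56345754 0.30110928 0.06968312] [ 0.37  0.52 -0.04  1.   -0.    0.61] yaw 2.8943066167639167 [317.54179575 149.93605122]
```

View pics/w2c.png

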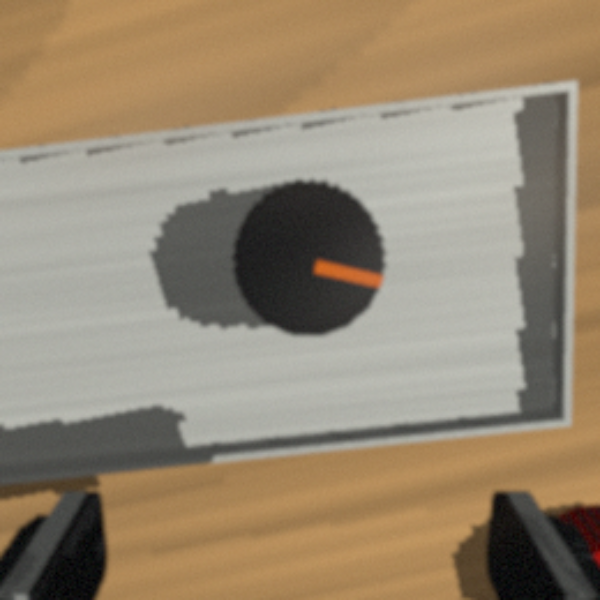

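The knob's top is centred near crop (312,266). Its pointer runs right and slightly down, from (314,267) to (382,282).

```bash
cat >> h.py <<'E'
def up(p,K,box,S,z,lo,hi):
    x0,y0,w,h=box
    c=cv2.resize(p[y0:y0+h,x0:x0+w],None,fx=S,fy=S,interpolation=cv2.INTER_CUBIC)
    m=cv2.inRange(cv2.cvtColor(c,cv2.COLOR_BGR2HSV),lo,hi)
    k=max(cv2.findContours(m,0,1)[0],key=cv2.contourArea)[:,0]
    return np.array([cast(K,((u+.5)/S-.5+x0,(v+.5)/S-.5+y0),z)[:2] for u,v in k])*1000
def circ(a):
    s=np.linalg.lstsq(np.c_[2*a,np.ones(len(a))],(a**2).sum(1),rcond=None)[0];return s[:2],np.sqrt(s[2]+s[:2]@s[:2])
E
python3 - <<'E'
from h import *
K=np.load("w2.npz");p=cv2.imread("pics/w2.png")
box=(270,105,110,90)
O=up(p,K,box,4,.0285,(3,150,120),(18,255,255))
vx,vy,*_=cv2.fitLine(O.astype(np.float32),cv2.DIST_L2,0,.01,.01).ravel();v=np.array([vx,vy])
if v@(O.mean(0)-[514,314])<0:v=-v
t=O@v;i,o=O[t<t.min()+.8].mean(0),O[t>t.max()-.8].mean(0)
print("pointer ang",np.arctan2(v[1],v[0]),"len",np.ptp(t),"inner",i,"outer",o,"centre by outer-21", o-21*v)
B=up(p,K,box,4,.0285,(0,0,0),(180,255,62));
X=np.array([np.cos(2.894),np.sin(2.894)])
# near-side rim: towards -toolx
c0=O.mean(0)-10*v
a=B[((B-c0)@X<2)&(np.hypot(*(B-c0).T)>17)];print("rim fit",circ(a),len(a))
E
```

```text
pointer ang 1.0950834 len 18.73167242651732 inner [518.48460882 318.50634413] outer [526.83596871 334.7017847 ] centre by outer-21 [517.21854852 316.03348979]
rim fit (array([517.34175799, 316.18049041]), np.float64(19.658105322346525)) 349
```

Request:
arm_command(
  rows=[
    {"delta_pos": [0.81,0.054,0],"fingers": 0,"rot": [0,0,0]},
    {"delta_pos": [0.81,0.054,0],"fingers": 0,"rot": [0,0,0]},
    {"delta_pos": [0.81,0.054,0],"fingers": 0,"rot": [0,0,0]},
    {"delta_pos": [0,0,0.7],"fingers": 0,"rot": [0,0,0]},
    {"delta_pos": [0,0,0.7],"fingers": 0,"rot": [0,0,0]},
    {"delta_pos": [0,0,0.7],"fingers": 0,"rot": [0,0,0]},
    {"delta_pos": [0,0,0.7],"fingers": 0,"rot": [0,0,0]},
    {"delta_pos": [0,0,0.3],"fingers": 0,"rot": [0,0,0]},
    {"delta_pos": [0,0,0.16],"fingers": 0,"rot": [0,0,0]},
    {"delta_pos": [0,0,0],"fingers": 0,"rot": [0,0,0]},
  ],
)

```text
clock: 7.6
tcp_pos: [0.5165, 0.3166, 0.0036]
orientation: [-0.0, 0.122, 0.993, -0.0]
wrist_force: [-0.2, -0.2, -0.6]
finger_gap: 0.0854
```

Request:
arm_command(
  rows=[
    {"delta_pos": [0,0,0],"fingers": 1,"rot": [0,0,0]},
    {"delta_pos": [0,0,0],"fingers": 1,"rot": [0,0,0]},
    {"delta_pos": [0,0,0],"fingers": 1,"rot": [0,0,0]},
    {"delta_pos": [0,0,0],"fingers": 1,"rot": [0,0,0]},
    {"delta_pos": [0,0,0],"fingers": 1,"rot": [0,0,0]},
    {"delta_pos": [0,0,0],"fingers": 1,"rot": [0,0,0]},
    {"delta_pos": [0,0,0],"fingers": 1,"rot": [0,0,0]},
    {"delta_pos": [0,0,0],"fingers": 1,"rot": [0,0,0]},
  ],
  squeeze=60,
)

```text
clock: 8.4
tcp_pos: [0.5172, 0.317, 0.005]
orientation: [0.001, 0.121, 0.993, 0.0]
wrist_force: [-0.8, -0.9, 6.3]
finger_gap: 0.0401
```

Request:
arm_command(
  rows=[
    {"delta_pos": [0,0,-0.1],"fingers": 1,"rot": [0,0,0]},
    {"delta_pos": [0,0,-0.5],"fingers": 1,"rot": [0,0,0]},
    {"delta_pos": [0,0,-1],"fingers": 1,"rot": [0,0,0]},
    {"delta_pos": [0,0,-1],"fingers": 1,"rot": [0,0,0]},
    {"delta_pos": [0,0,-1],"fingers": 1,"rot": [0,0,0]},
    {"delta_pos": [0,0,-1],"fingers": 1,"rot": [0,0,0]},
    {"delta_pos": [0,0,0],"fingers": 1,"rot": [0,0,0]},
    {"delta_pos": [0,0,0],"fingers": 1,"rot": [0,0,0]},
  ],
)

```text
clock: 9.2
tcp_pos: [0.5166, 0.3168, 0.0961]
orientation: [0.0, 0.121, 0.993, 0.0]
wrist_force: [-0.2, -0.0, -2.5]
finger_gap: 0.04
```

Run:
```python
from h import *
s=env.get_state();K=env.get_calibration("wrist");p,d=env.read_camera("wrist")
cv2.imwrite("pics/w3.png",p);np.savez("w3.npz",d=d,**K)
X=rot().as_matrix()[:,0];print(s["tcp_pos"],"yaw",np.arctan2(X[1],X[0]),s["finger_gap"],s["wrist_force"])
print(proj(K,s["tcp_pos"]+[0,0,.024]))
cv2.imwrite("pics/w3c.png",cv2.resize(p[200:400,180:460],(700,500)))
```

```text
[0.51664951 0.31679041 0.09608901] yaw 2.898259437664619 0.040007460911917724 [-0.17048404 -0.00248583 -2.45592014]
[316.46308377 280.19702428]
```

View pics/w3c.png

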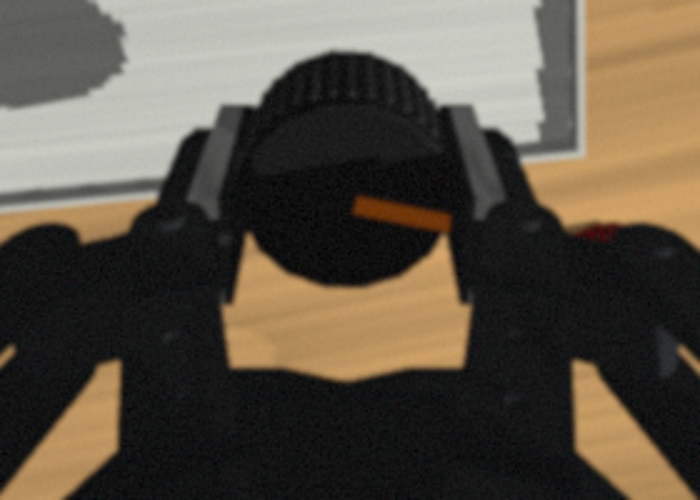

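The knob is held squarely, with its pointer from crop (355,205) to (450,222).

Run:
```python
from h import *
K=np.load("w3.npz");p=cv2.imread("pics/w3.png");d=K["d"]
t=np.array([516.65,316.79])
for u,v in((300,280),(310,290),(315,300)):print(depth_pt(K,(u,v),d[v,u])[2])
z=.1196
O=up(p,K,(300,265,80,40),4,z,(3,150,60),(18,255,255))
vx,vy,*_=cv2.fitLine(O.astype(np.float32),cv2.DIST_L2,0,.01,.01).ravel();v=np.array([vx,vy])
if v[1]<0:v=-v
q=O@v;o=O[q>q.max()-.8].mean(0)
a=2.898;X=np.array([np.cos(a),np.sin(a)]);Y=np.array([np.sin(a),-np.cos(a)])
c=o-21*v
print("ang",np.arctan2(v[1],v[0]),"len",np.ptp(q),"centre-tcp tool mm",(c-t)@X,(c-t)@Y)
print("knob seen before",(np.array([517.3,316.15])-t)@X,(np.array([517.3,316.15])-t)@Y)
```

```text
0.11966511734412559
0.1198277301287219
0.1186565839381552
ang 1.0808203 len 19.549646914688083 centre-tcp tool mm -0.751195026897912 0.46963736717019405
knob seen before -0.7851726112621494 -0.464331746194252
```

Request:
arm_command(
  rows=[
    {"delta_pos": [0,0,-0.341],"fingers": 1,"rot": [0,0,0.0231]},
    {"delta_pos": [0,0,-0.341],"fingers": 1,"rot": [0,0,0.0231]},
    {"delta_pos": [0,0,-0.341],"fingers": 1,"rot": [0,0,0.0231]},
    {"delta_pos": [0,0,-0.341],"fingers": 1,"rot": [0,0,0.0231]},
    {"delta_pos": [0,0,-0.341],"fingers": 1,"rot": [0,0,0.0231]},
    {"delta_pos": [0,0,-0.341],"fingers": 1,"rot": [0,0,0.0231]},
    {"delta_pos": [0,0,-0.341],"fingers": 1,"rot": [0,0,0.0231]},
    {"delta_pos": [0,0,-0.341],"fingers": 1,"rot": [0,0,0.0231]},
    {"delta_pos": [0,0,-0.341],"fingers": 1,"rot": [0,0,0.0231]},
    {"delta_pos": [0,0,-0.341],"fingers": 1,"rot": [0,0,0.0231]},
    {"delta_pos": [0,0,-0.341],"fingers": 1,"rot": [0,0,0.0231]},
    {"delta_pos": [-0.974,0.302,0],"fingers": 1,"rot": [0,0,0]},
    {"delta_pos": [-0.974,0.302,0],"fingers": 1,"rot": [0,0,0]},
    {"delta_pos": [-0.974,0.302,0],"fingers": 1,"rot": [0,0,0]},
    {"delta_pos": [-0.974,0.302,0],"fingers": 1,"rot": [0,0,0]},
    {"delta_pos": [-0.974,0.302,0],"fingers": 1,"rot": [0,0,0]},
    {"delta_pos": [-0.974,0.302,0],"fingers": 1,"rot": [0,0,0]},
    {"delta_pos": [-0.974,0.302,0],"fingers": 1,"rot": [0,0,0]},
    {"delta_pos": [-0.974,0.302,0],"fingers": 1,"rot": [0,0,0]},
    {"delta_pos": [-0.974,0.302,0],"fingers": 1,"rot": [0,0,0]},
  ],
)

```text
clock: 11.25
tcp_pos: [0.5213, 0.1323, 0.1693]
orientation: [-0.001, 0.796, 0.606, -0.001]
wrist_force: [1.0, -0.2, -1.7]
finger_gap: 0.0402
```

Request:
arm_command(
  rows=[
    {"delta_pos": [-0.974,0.302,0],"fingers": 1,"rot": [0,0,0]},
    {"delta_pos": [-0.974,0.302,0],"fingers": 1,"rot": [0,0,0]},
    {"delta_pos": [-0.974,0.302,0],"fingers": 1,"rot": [0,0,0]},
    {"delta_pos": [-0.974,0.302,0],"fingers": 1,"rot": [0,0,0]},
    {"delta_pos": [-0.974,0.302,0],"fingers": 1,"rot": [0,0,0]},
    {"delta_pos": [-0.974,0.302,0],"fingers": 1,"rot": [0,0,0]},
    {"delta_pos": [-0.974,0.302,0],"fingers": 1,"rot": [0,0,0]},
    {"delta_pos": [-0.974,0.302,0],"fingers": 1,"rot": [0,0,0]},
    {"delta_pos": [-0.974,0.302,0],"fingers": 1,"rot": [0,0,0]},
    {"delta_pos": [-0.974,0.302,0],"fingers": 1,"rot": [0,0,0]},
    {"delta_pos": [-0.974,0.302,0],"fingers": 1,"rot": [0,0,0]},
    {"delta_pos": [-0.974,0.302,0],"fingers": 1,"rot": [0,0,0]},
    {"delta_pos": [-0.974,0.302,0],"fingers": 1,"rot": [0,0,0]},
    {"delta_pos": [-0.974,0.302,0],"fingers": 1,"rot": [0,0,0]},
    {"delta_pos": [-0.974,0.302,0],"fingers": 1,"rot": [0,0,0]},
    {"delta_pos": [-0.974,0.302,0],"fingers": 1,"rot": [0,0,0]},
    {"delta_pos": [-0.974,0.302,0],"fingers": 1,"rot": [0,0,0]},
    {"delta_pos": [-0.974,0.302,0],"fingers": 1,"rot": [0,0,0]},
    {"delta_pos": [-0.974,0.302,0],"fingers": 1,"rot": [0,0,0]},
    {"delta_pos": [-0.974,0.302,0],"fingers": 1,"rot": [0,0,0]},
  ],
)

```text
clock: 13.25
tcp_pos: [0.5347, -0.2752, 0.1699]
orientation: [-0.001, 0.796, 0.606, -0.0]
wrist_force: [-0.6, 0.3, -2.0]
finger_gap: 0.0399
```

Request:
arm_command(
  rows=[
    {"delta_pos": [-0.974,0.302,0],"fingers": 1,"rot": [0,0,0]},
    {"delta_pos": [-0.974,0.302,0],"fingers": 1,"rot": [0,0,0]},
    {"delta_pos": [0,0,0],"fingers": 1,"rot": [0,0,0]},
    {"delta_pos": [0,0,0],"fingers": 1,"rot": [0,0,0]},
  ],
)

```text
clock: 13.65
tcp_pos: [0.5362, -0.3158, 0.1707]
orientation: [-0.0, 0.796, 0.605, 0.0]
wrist_force: [0.1, 0.2, -1.4]
finger_gap: 0.04
```

```bash
cat >> h.py <<'E'
def dshape(W):
    a=cv2.approxPolyDP(W.astype(np.float32),.6,True)[:,0]
    L,i=max((np.linalg.norm(a[i]-a[i-1]),i) for i in range(len(a)));A,B=a[i-1],a[i];e=(B-A)/L
    n=np.array([-e[1],e[0]]);n*=-np.sign(n@(W.mean(0)-A));t=(W-A)@e
    s=W[(abs((W-A)@n)<.6)&(t>.15*L)&(t<.85*L)].astype(np.float32)
    vx,vy,*_=cv2.fitLine(s,cv2.DIST_L2,0,.01,.01).ravel();m=np.array([-vy,vx]);m*=np.sign(m@n)
    d0=(s@m).mean();c,r=circ(W[(W@m)<d0-1.2])
    return dict(L=L,ang=np.arctan2(m[1],m[0]),cen=c,r=r,flat=d0-c@m,A=A,B=B,area=cv2.contourArea(W.astype(np.float32)))
E
python3 - <<'E'
from h import *
s=env.get_state();K=env.get_calibration("wrist");p,d=env.read_camera("wrist")
cv2.imwrite("pics/w4.png",p);np.savez("w4.npz",d=d,**K)
X=rot().as_matrix()[:,0];print(s["tcp_pos"],s["clock"],"yaw",np.arctan2(X[1],X[0]),s["finger_gap"])
u=proj(K,[.549,-.267,.134]).astype(int);print(u)
x0,y0=u-20
W=up(p,K,(x0,y0,40,40),6,.134,(12,110,110),(35,255,255));print(dshape(W))
cv2.imwrite("pics/w4c.png",np.hstack([cv2.resize(p[y0-10:y0+50,x0-10:x0+50],(400,400),interpolation=2),cv2.resize(p[150:400,180:430],(400,400))]))
E
```

```text
[ 0.53622069 -0.3158371   0.17066832] 13.65 yaw 1.3013688967406896 0.04000327445318203
[316 153]
{'L': np.float32(9.267297), 'ang': np.float32(-0.49960372), 'cen': array([ 549.17319635, -265.98009148]), 'r': np.float64(6.986368439952378), 'flat': np.float64(2.105866599450451), 'A': array([ 548.43964, -271.8773 ], dtype=float32), 'B': array([ 552.7356 , -263.66586], dtype=float32), 'area': 103.30625801719725}
```

View pics/w4c.png

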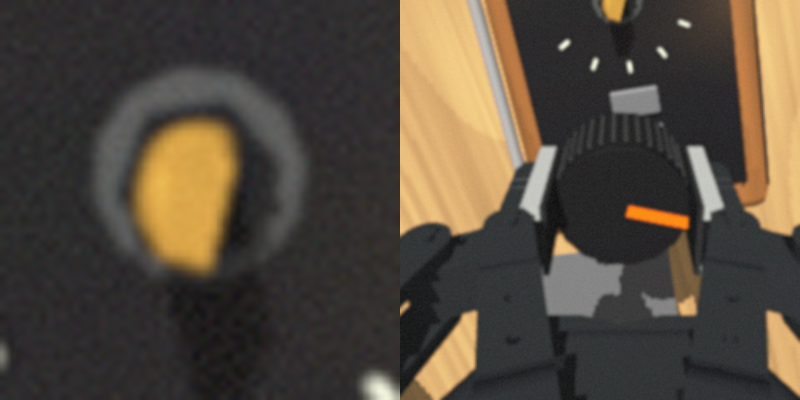

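The brass D's flat is parallel to the knob's pointer. I'll cross-check the centre with the collar ring.

Run:
```python
from h import *
for f,g in(("w1",(.549,-.267)),("w4",(.549,-.267))):
    K=np.load(f+".npz");p=cv2.imread(f"pics/{f}.png")
    u=proj(K,[*g,.115]).astype(int);x0,y0=u-20
    c=cv2.resize(p[y0:y0+40,x0:x0+40],None,fx=6,fy=6,interpolation=cv2.INTER_CUBIC)
    h=cv2.cvtColor(c,cv2.COLOR_BGR2HSV);m=cv2.inRange(h,(0,0,72),(180,255,255))
    k=max(cv2.findContours(m,0,1)[0],key=cv2.contourArea);k=cv2.convexHull(k)[:,0]
    for z in(.114,.116):
        W=np.array([cast(K,((a+.5)/6-.5+x0,(b+.5)/6-.5+y0),z)[:2] for a,b in k])*1000
        print(f,z,circ(W),np.ptp(W,axis=0))
    for i in((u[0]-8,u[1]),):print("collar h",np.median([depth_pt(K,(i[0]+a,i[1]+b),K["d"][i[1]+b,i[0]+a])[2] for a in(-1,0,1) for b in(-1,0,1)]))
t=np.array([536.22,-315.84]);a=1.3014;X=np.array([np.cos(a),np.sin(a)]);Y=np.array([np.sin(a),-np.cos(a)])
for q in((549.4,-265.5),(549.4,-265.9)):print((np.array(q)-t)@X/20,(np.array(q)-t)@Y/20)
```

```text
w1 0.114 (array([ 547.81453309, -267.37467571]), np.float64(11.160604054496021)) [22.54451475 21.43274344]
w1 0.116 (array([ 548.09601291, -267.18521049]), np.float64(11.048455314961217)) [22.31797335 21.21737381]
collar h 0.11875076332919574
w4 0.114 (array([ 547.90948689, -267.02379224]), np.float64(10.866306718452972)) [21.7731862  21.33834641]
w4 0.116 (array([ 548.01878534, -266.70668504]), np.float64(10.757096377494566)) [21.55435775 21.12388825]
collar h 0.1281328155442013
2.601608764805486 -0.03466749035136838
2.582330130018126 -0.029344498642231452
```

The collar gives about (548,-267) from both yaws, consistent to 0.5 mm. Moving over the shaft, stopping about 2 mm above the tip.

Request:
arm_command(
  rows=[
    {"delta_pos": [0.86,-0.023,0],"fingers": 1,"rot": [0,0,0]},
    {"delta_pos": [0.86,-0.023,0],"fingers": 1,"rot": [0,0,0]},
    {"delta_pos": [0.852,-0.022,0],"fingers": 1,"rot": [0,0,0]},
    {"delta_pos": [0,0,0.6],"fingers": 1,"rot": [0,0,0]},
    {"delta_pos": [0,0,0.6],"fingers": 1,"rot": [0,0,0]},
    {"delta_pos": [0,0,0.4],"fingers": 1,"rot": [0,0,0]},
    {"delta_pos": [0,0,0],"fingers": 1,"rot": [0,0,0]},
    {"delta_pos": [0,0,0],"fingers": 1,"rot": [0,0,0]},
  ],
)

```text
clock: 14.5
tcp_pos: [0.5485, -0.2655, 0.1386]
orientation: [-0.0, 0.796, 0.606, -0.0]
wrist_force: [-0.2, -0.2, -1.1]
finger_gap: 0.04
```

Request:
arm_command(
  rows=[
    {"delta_pos": [0,0,0.1],"fingers": 1,"rot": [0,0,0]},
    {"delta_pos": [0,0,0.1],"fingers": 1,"rot": [0,0,0]},
    {"delta_pos": [0,0,0.05],"fingers": 1,"rot": [0,0,0]},
    {"delta_pos": [0,0,0],"fingers": 1,"rot": [0,0,0]},
  ],
)

```text
clock: 14.9
tcp_pos: [0.5487, -0.2661, 0.1345]
orientation: [0.001, 0.796, 0.606, -0.0]
wrist_force: [-1.8, -2.4, -0.7]
finger_gap: 0.0403
```

It is entering the taper, with a light side force toward (-x,-y). I'll shift with it and go on.

Request:
arm_command(
  rows=[
    {"delta_pos": [-0.026,-0.008,0],"fingers": 1,"rot": [0,0,0]},
    {"delta_pos": [0,0,0.07],"fingers": 1,"rot": [0,0,0]},
    {"delta_pos": [0,0,0],"fingers": 1,"rot": [0,0,0]},
  ],
)

```text
clock: 15.2
tcp_pos: [0.5483, -0.2662, 0.1326]
orientation: [0.0, 0.796, 0.606, -0.001]
wrist_force: [-2.5, -3.9, 0.3]
finger_gap: 0.04
```

Request:
arm_command(
  rows=[
    {"delta_pos": [-0.04,-0.01,0],"fingers": 1,"rot": [0,0,0]},
    {"delta_pos": [0,0,0.04],"fingers": 1,"rot": [0,0,0]},
    {"delta_pos": [0,0,0],"fingers": 1,"rot": [0,0,0]},
  ],
)

```text
clock: 15.5
tcp_pos: [0.5481, -0.2664, 0.1317]
orientation: [-0.0, 0.796, 0.606, -0.0]
wrist_force: [-1.2, -2.9, -0.9]
finger_gap: 0.04
```

Run:
```python
from h import *
s=env.get_state();print(s["tcp_pos"],s["wrist_force"],s["ft_torque"],s["orientation"])
```

```text
[ 0.54807197 -0.26644242  0.13165588] [-1.20879998 -2.87680469 -0.90966402] [-0.61454818  0.27549099  0.01121689] [-7.88694925e-05  7.95613896e-01  6.05804022e-01 -9.92576294e-05]
```

Past the taper with under 3 N to the side. Going on down to just short of home.

Request:
arm_command(
  rows=[
    {"delta_pos": [-0.02,0,0.05],"fingers": 1,"rot": [0,0,0]},
    {"delta_pos": [0,0,0.07],"fingers": 1,"rot": [0,0,0]},
    {"delta_pos": [0,0,0.07],"fingers": 1,"rot": [0,0,0]},
    {"delta_pos": [0,0,0.07],"fingers": 1,"rot": [0,0,0]},
    {"delta_pos": [0,0,0.07],"fingers": 1,"rot": [0,0,0]},
    {"delta_pos": [0,0,0],"fingers": 1,"rot": [0,0,0]},
  ],
)

```text
clock: 16.1
tcp_pos: [0.548, -0.2668, 0.125]
orientation: [-0.0, 0.796, 0.606, -0.0]
wrist_force: [-0.9, -2.7, -1.9]
finger_gap: 0.04
```

Request:
arm_command(
  rows=[
    {"delta_pos": [0,0,0.06],"fingers": 1,"rot": [0,0,0]},
    {"delta_pos": [0,0,0.05],"fingers": 1,"rot": [0,0,0]},
    {"delta_pos": [0,0,0],"fingers": 1,"rot": [0,0,0]},
  ],
  squeeze=80,
)

```text
clock: 16.4
tcp_pos: [0.548, -0.2668, 0.123]
orientation: [0.0, 0.796, 0.606, -0.0]
wrist_force: [-1.2, -3.4, -1.7]
finger_gap: 0.0395
```

Request:
arm_command(
  rows=[
    {"delta_pos": [0,0,0.06],"fingers": 1,"rot": [0,0,0]},
    {"delta_pos": [0,0,0],"fingers": 1,"rot": [0,0,0]},
    {"delta_pos": [0,0,0],"fingers": 1,"rot": [0,0,0]},
  ],
)

```text
clock: 16.7
tcp_pos: [0.5481, -0.2669, 0.1223]
orientation: [0.0, 0.796, 0.606, 0.0]
wrist_force: [-2.2, -1.7, 1.6]
finger_gap: 0.0398
```

Contact at the expected height. Pressing on.

Request:
arm_command(
  rows=[
    {"delta_pos": [0,0,0.05],"fingers": 1,"rot": [0,0,0]},
    {"delta_pos": [0,0,0.05],"fingers": 1,"rot": [0,0,0]},
    {"delta_pos": [0,0,0],"fingers": 1,"rot": [0,0,0]},
    {"delta_pos": [0,0,0],"fingers": 1,"rot": [0,0,0]},
  ],
)

```text
clock: 17.1
tcp_pos: [0.5481, -0.2669, 0.1202]
orientation: [0.0, 0.796, 0.606, 0.0]
wrist_force: [-1.7, -1.5, 5.1]
finger_gap: 0.0394
```

Request:
arm_command(
  rows=[
    {"delta_pos": [0,0,0.04],"fingers": 1,"rot": [0,0,0]},
    {"delta_pos": [0,0,0],"fingers": 1,"rot": [0,0,0]},
    {"delta_pos": [0,0,0],"fingers": 1,"rot": [0,0,0]},
  ],
)

```text
clock: 17.4
tcp_pos: [0.5482, -0.2669, 0.1194]
orientation: [0.0, 0.796, 0.606, 0.0]
wrist_force: [-2.9, -1.3, 5.3]
finger_gap: 0.0392
```

Request:
arm_command(
  rows=[
    {"delta_pos": [0,0,0.03],"fingers": 1,"rot": [0,0,0]},
    {"delta_pos": [0,0,0],"fingers": 1,"rot": [0,0,0]},
    {"delta_pos": [0,0,0],"fingers": 1,"rot": [0,0,0]},
  ],
)

```text
clock: 17.7
tcp_pos: [0.5482, -0.2669, 0.1194]
orientation: [0.0, 0.796, 0.606, 0.0]
wrist_force: [-3.9, -0.5, 8.9]
finger_gap: 0.0395
```

Run:
```python
from h import *
s=env.get_state();p,d=env.read_camera("wrist");K=env.get_calibration("wrist")
print(s["tcp_pos"],s["wrist_force"],s["ft_torque"],s["finger_gap"])
print("knob top z",[depth_pt(K,(u,v),d[v,u])[2].round(4) for u,v in((300,280),(310,290),(315,298))])
cv2.imwrite("pics/w5.png",cv2.resize(p[150:400,180:460],(700,625))[:600])
```

```text
[ 0.5481779  -0.26689621  0.11936957] [-3.93200498 -0.51485406  8.90537324] [-0.26705958  0.73278907 -0.00399618] 0.03949034738815907
knob top z [np.float64(0.2616), np.float64(0.1428), np.float64(0.1423)]
```

View pics/w5.png

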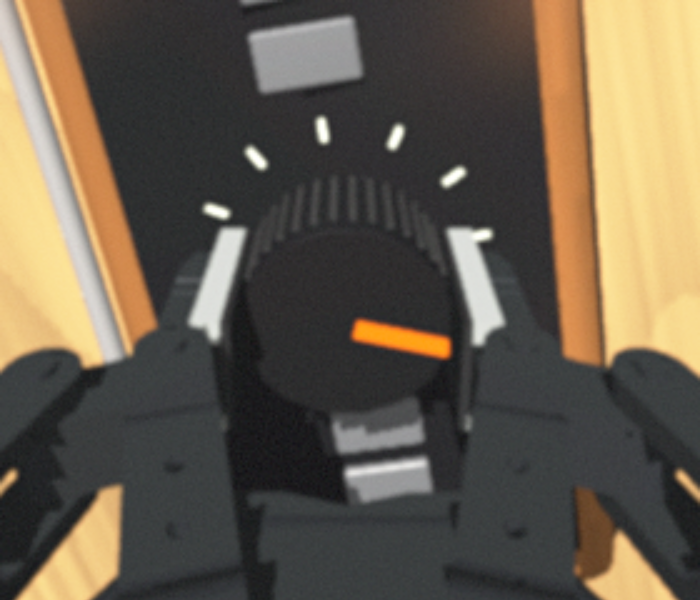

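The knob is seated in the fingers, its pointer running from (355,328) to (450,348). Its top is at z ≈ 0.1425 against 0.143 expected when fully pressed. Height stayed at 0.1194 while the force rose, so it is on the bottom stop. Handing in.

```bash
python3 -c "
from workcell import env
print(env.hand_in()); s=env.get_state(); print(s['clock'],s['tcp_pos'],s['wrist_force'])"
```

```text
the job is handed in; nothing more can be done
None
the job is handed in; nothing more can be done
```

I put the knob on the radio's shaft, pressed it down to the bottom stop, and handed in at about 17.7 s with it still gripped and pressed.

- **Pick-up and alignment:** I took the black knob from the tray. I turned it so its pointer matched the shaft flat, which I measured at about -0.50 rad from two views. The knob slid on with less than 5 N of side force.
- **Fully home:** the shaft began to resist at a tool height of 0.1223 m, against 0.1226 m expected for the knob fully home.
- **Pressed in:** the tool then went down a further 3 mm to 0.1194 m. The last small push raised the force from 5.3 to 8.9 N with no further travel, so the switch should be held in. The wrist camera put the knob's top at about 0.1425 m, against 0.143 m expected at full press.
- **Disagreements:** one of the three camera depth readings missed the knob and gave 0.2616 m. The shaft centre from the brass outline was about 1 mm off the one from the collar, and I corrected for this by feel during insertion. The finger gap reads 39.5 mm on the 42 mm knob, but the grip held throughout.
- **Not checked:** I took no final picture of the tray or the other things on the desk, and there was no direct reading of the switch.

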